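# Set the thicknesser for its next pass: one turn of the hand wheel, then lock the head

## Robot

A 7-joint arm with a two-finger parallel gripper is mounted at the origin on the work surface. World frame = base frame: x ahead of the robot, y to its left, z up, the work surface at z = 0. Lengths are in m, angles in rad, forces in N, time in s.
With the tool pointing down it reaches from about 0.425 to 0.875 m from the base axis. Payload 4.7 kg.
Tool frame: the origin (TCP) lies at the very end of the fingers, on their centre line; the grasp point (between the pads) lies 19 mm behind it; z points along the fingers, y is the direction in which the jaws open and shut (so a half turn about z gives the same grasp; the last joint's range is limited). The gripper opens to 87 mm and grips with 3 to 60 N. Pads are 19 mm wide; open, the fingers measure 117 mm over their backs; the gripper's body (75 mm by 190 mm) begins 51 mm behind the grasp point.
Start: joints at [-1.29, 0.321, -0.07, 1.45, 0.023, 1.371, -0.057], TCP at [0.171, 0.627, 0.223] pointing down, gripper open.
Joint ranges: [-2.86, 2.86], [-0.3, 2.09], [-1.38, 1.24], [0.06, 2.45], [-1.56, 4.7], [0.09, 2.05], [-2.69, 2.69]. Speed limits (rad/s): [2.57, 2.57, 3.14, 3.14, 3.14, 3.14, 3.14].

## Interface

Orientations are given as a rotation vector (axis times angle).
In Python, from bench import ctrl, get_image, camera_info gives the robot as it stands.
- The arm moves only by the tool carry_out, never from a script. Its argument "commands" is a list of rows, each an object of numbers: "tx", "ty", "tz": the shift along the tool's x, y, z in m; "rx", "ry", "rz": the turn, a rotation vector about the tool's x, y, z in rad; "jaw": the opening, from 0 (shut) to 1 (fully open). In form: [{"tx": .., "ty": .., "tz": .., "rx": .., "ry": .., "rz": .., "jaw": ..}, ...]. A call has 1 to 12 rows; each row is the pose to reach, as a shift and turn from the pose commanded when the call began, along the tool's axes at that moment; what a row does not reach only later rows make up. A row lasts 1/8 s, in which the tool goes at most 62.5 mm and 10.7 degrees, less where a joint would pass 70% of its speed; a pose out of reach is approached as far as the arm can. A call with a gripper value outside its range is refused whole. The fingers move at their own pace and stop on an object; "grip_force" is the grip in N (left out, the last holds). Time passes only in rows, so rows that repeat a pose let the fingers close. It gives the time, the measured TCP pose, the force and the opening at its end, in the units of the state.
- ctrl.get_state(): the state, without advancing time (a new reading comes with each control period).
- get_image(name): name is "scene" or "top"; returns the picture (400x640x3 uint8, red, green, blue); there is no depth.
- camera_info(name): a dict with "intrinsics" (3x3 intrinsics, pixels), "k1" (the pictures are not rectified: a ray, as slopes to the right and down, at radius r is drawn at 1 + k1 r^2 times it, then the intrinsics apply), "R" (3x3) and "t" (3): a world point X has camera coordinates R X + t. Camera axes: x right, y down, z forward; pixel columns grow to the right and rows downward; lengths in m; the calibration is good to about 2 mm. A picture is of the moment at which its call begins. camera_info takes no time and is no camera call.
- ctrl.close_job(): hands the job in, once; it reports no verdict.
The state is a dict: "time": time; "joint_positions": joint angles; "qd": joint speeds; "joint_torque": joint torques, N m; "position": TCP position; "tool_rot": TCP orientation; "ft_force": force on the tool from outside, world axes, zero at the start; "torque": the same for the moment, N m; "grip_width": opening from 0.0 (shut) to 1.0 (fully open).
Only numpy, scipy, OpenCV 4.12 (cv2) and the standard library are available. Lean on these libraries where they do the work, as an engineer would, in place of code of your own. Each camera call takes 0.05 s, during which the arm holds its last target.

## Task

The next pass over the board is to be one turn of the wheel deeper: with the fingertips only, push the hand wheel on top of the small thicknesser round by its upright black handle, clockwise seen from above, through exactly one full turn, so that the handle comes back to where it started; do not wind it backwards or well past that point. Then lock the head by pushing the red lever on the machine's right-hand column clockwise (seen from above) as far as it goes. Grip nothing, do not force the wheel or the lever, and leave the board, the tools and everything else lying where they are.

Things in the scene. Friction and masses are not known exactly. Their poses are not given: they have to be found in the camera images.
- thicknesser: small grey bench thicknesser, fixed on the bench. Origin: centre of its underside. x: feed direction (infeed side -x, towards the robot), y left, z up; turned up to 0.35 rad. Bed 420 x 158 mm, top 60 mm up. Column housings at y = -109 and +109 mm, 190 (x) by 48 (y) mm, tops 195 mm up; motor on the left out to y = +230 mm, 170 mm high
- wheel_centre (a point): centre of the hand wheel, on its vertical axis, level with the middle of the rim (238 mm above the bench), straight above the machine's origin. Dark steel wheel with three spokes, rim centre line 65 mm from the axis, rim bar 15 mm thick (top of rim 246 mm, top of hub 259 mm above the bench)
- handle_top (a point): centre of the top end of the upright black handle (311 mm above the bench) that stands on the rim 65 mm from the wheel's axis. The handle is 23 mm in diameter, its foot is 249 mm above the bench, and it spins freely on its pin; pushing its upper half with the fingertips keeps the hand's body clear of it. At the start it may stand at any side of the wheel
- crank_handle: the same black handle (sleeve); origin at its foot, on its axis, z up
- handwheel (a joint): angle of the hand wheel, rad: 0 at the start wherever the handle stands, grows when turned clockwise seen from above (lowering the cutter head), 6.283 after one full turn. Stiff: takes about 4 N pushed along the rim at the handle, does not coast and stays where it is left; can go on turning past one turn in either direction
- lock_lever (a joint): angle of the red head-lock lever, rad: 0 at the start (released, sticking out to the machine's right, -y), grows clockwise seen from above towards the infeed side (-x) up to the stop at 1.35 (locked). Takes about 2 N at the tip and stays where it is left
- lever_tip (a point): centre of the 19 mm ball end of the red lever, 225 mm above the bench, 78 mm from the pivot. The lever is a level bar 15 mm thick (about 217 to 233 mm above the bench, rising 4 mm to the tip)
- lever_pivot (a point): on the vertical pivot axis of the red lever, level with its ball end; on the right-hand column housing, 112 mm to the right (-y) of the wheel's axis. Hub 27 mm in diameter, top 231 mm above the bench. Under the lever the housing top is 195 mm up
- lime_board: pale board 150 x 90 x 16 mm lying on the infeed end of the bed (to be left); origin under its centre
- gouge: pale-handled gouge, 220 mm long, lying on the bench at the machine's right (to be left)
- skew_chisel: dark-handled chisel, 200 mm long, lying on the bench at the machine's right (to be left)
- bench_brush: bench brush, 230 mm long, lying on the bench at the machine's right (to be left)
- mallet: round carver's mallet standing on its head, 215 mm high, 88 mm across, left of the machine (to be left); origin under its centre
- glue_bottle: white bottle with orange cap, 160 mm high, 60 mm across, right of the machine (to be left); origin under its centre
- whetstone: grey whetstone on a dark wooden base, 215 x 80 x 36 mm, near right of the bench (to be left); origin under its centre
- screw_boss: round steel bearing boss that carries the hand wheel, on top of the machine; origin at its foot on the wheel's axis, 198 mm above the bench, z up, x pointing to where the handle stands at the start. It does not turn
- lock_stud: round steel stud that carries the red lever; origin at its foot on the lever's axis, on the right-hand column housing, 195 mm above the bench; axes as the machine's. It does not turn

How it is judged:
On the way, in this order (a step that is already met when the one before it is completed fails the run):
1. the wheel is on its way round, past about half a turn, with the fingers pushing the handle (value of joint handwheel between 2.8 and 5.5 rad and contact force between the fingers and crank_handle above 0.5 N).
2. the wheel has made one full turn (within 0.3 rad) and is at rest (value of joint handwheel between 5.983 and 6.583 rad and velocity of joint handwheel between -0.05 and 0.05 rad/s), for 0.2 s.
3. the lock lever is pushed over to its stop (value of joint lock_lever above 1.2 rad), for 0.1 s.
At the end, for the whole second after the job is handed in: the hand wheel rests one full turn clockwise from its start, within 0.3 rad (17 degrees, about 20 mm at the handle), and the red lever is at its locked stop (1.2 rad or more of 1.35) (all of step 2 and value of joint lock_lever above 1.2 rad); the robot touches nothing.
It fails at once if the wheel is wound backwards (more than 0.35 rad) (value of joint handwheel below -0.35 rad).
It fails at once if the wheel is wound well past one turn (more than 0.6 rad) (value of joint handwheel above 6.9 rad).
It fails at once if the lock lever is moved over before the wheel has made its turn (value of joint lock_lever above 0.4 rad and value of joint handwheel below 5.9 rad).
It fails at once if the hand wheel, its handle or the lock lever is gripped or forced (over 38 N between the fingers and it) (contact force between the fingers and screw_boss above 38 N or contact force between the fingers and lock_stud above 38 N).
It fails at once if the board, a tool or another bystander is shifted, lifted or knocked over (more than 25 mm) (distance of any of lime_board, gouge, skew_chisel, bench_brush, mallet, glue_bottle, whetstone from where it was at the start of the episode above 0.025 m).
It also fails if it takes over 69 s, if anything falls off the work surface, if the arm or the gripper's body presses on something with over 40 N, if the wrist force passes 120 N, or if a joint passes its speed limit or range.

## Working session

There is one attempt and no reset: what is moved stays moved. The work goes in short steps, Python scripts to look and compute and a tool call to move; the robot and the scene stay as the last step left them, time stands still between calls to the robot, and variables do not carry over. Pictures are saved under pics/ and viewed, and the job is handed in when it is done.

Besides the shell and the picture viewer there is one more tool, called after "Emit:" as name([rows], argument=value, ...), one row to a line, values as JSON. carry_out: Moves the arm, as the interface text tells. Its arguments: {"type":"object","properties":{"commands":{"type":"array"},"grip_force":{"type":"number"}},"required":["commands"]}

```bash
mkdir -p pics
python3 - <<'E'
from bench import ctrl,get_image,camera_info
import cv2
for n in("scene","top"):
    cv2.imwrite(f"pics/{n}0.png",get_image(n)[:,:,::-1]); print(n,camera_info(n))
s=ctrl.get_state(); print(s)
E
```

```text
scene {'intrinsics': array([[426.99818344,   0.        , 313.71342977],
       [  0.        , 426.99818344, 198.7217365 ],
       [  0.        ,   0.        ,   1.        ]]), 'k1': -0.09228532332778339, 'R': array([[ 0.5453055 ,  0.83807433,  0.01653266],
       [ 0.47120046, -0.29016235, -0.83293213],
       [-0.69326188,  0.46199267, -0.55312814]]), 't': array([-0.27898752, -0.10112314,  2.15253386])}
top {'intrinsics': array([[506.59496026,   0.        , 312.3942533 ],
       [  0.        , 506.59496026, 198.68092027],
       [  0.        ,   0.        ,   1.        ]]), 'k1': 0.01583799976503054, 'R': array([[-0.00572014, -0.99997706,  0.00362624],
       [-0.9966201 ,  0.00540369, -0.08197055],
       [ 0.08194907, -0.00408287, -0.99662815]]), 't': array([-0.01225763,  0.56122102,  1.66511285])}
{'time': 0.1, 'joint_positions': array([-1.28990246,  0.32173251, -0.07010393,  1.45156812,  0.02257687,
        1.37078316, -0.05691752]), 'qd': array([-0.00106664, -0.00259444, -0.00042744, -0.00316061, -0.00372332,
       -0.00014619, -0.00220974]), 'joint_torque': array([-2.61263622e-04, -4.92573845e+01, -4.05941913e-01, -3.13400388e+01,
       -6.42351480e-02,  3.95556504e-02,  1.05423298e-04]), 'position': array([0.17126198, 0.62651631, 0.22157406]), 'tool_rot': array([-4.17777506e-01, -3.11352525e+00,  2.66468929e-03]), 'ft_force': array([-0.07260141, -0.9462233 ,  0.90057697]), 'torque': array([ 0.01408957,  0.02977457, -0.0053996 ]), 'grip_width': 0.9993935321398636}
```

View pics/scene0.png

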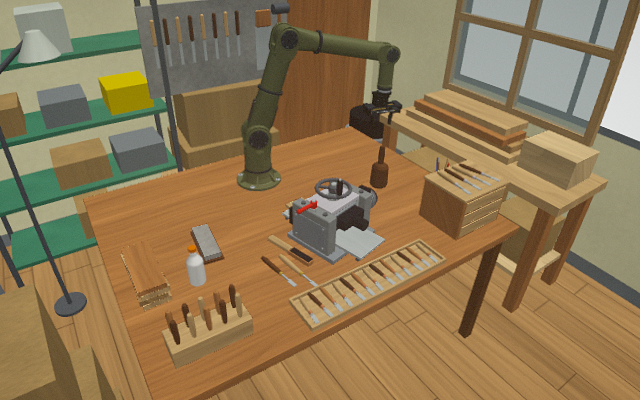

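View pics/top0.png

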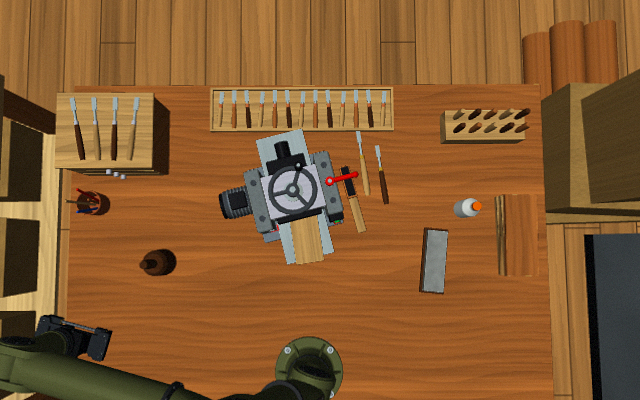

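The top view shows the wheel near (293,189), the lever from (330,181) to its tip near (356,175), and the handle probably near (298,168). I'll zoom in on both views.

Run:
```python
import cv2
a=cv2.imread("pics/top0.png")[120:270,210:400]; cv2.imwrite("pics/topz.png",cv2.resize(a,None,fx=4,fy=4,interpolation=2))
a=cv2.imread("pics/scene0.png")[165:265,265:395]; cv2.imwrite("pics/scenez.png",cv2.resize(a,None,fx=6,fy=6,interpolation=2)[:600])
```

```text
(no output)
```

View pics/topz.png

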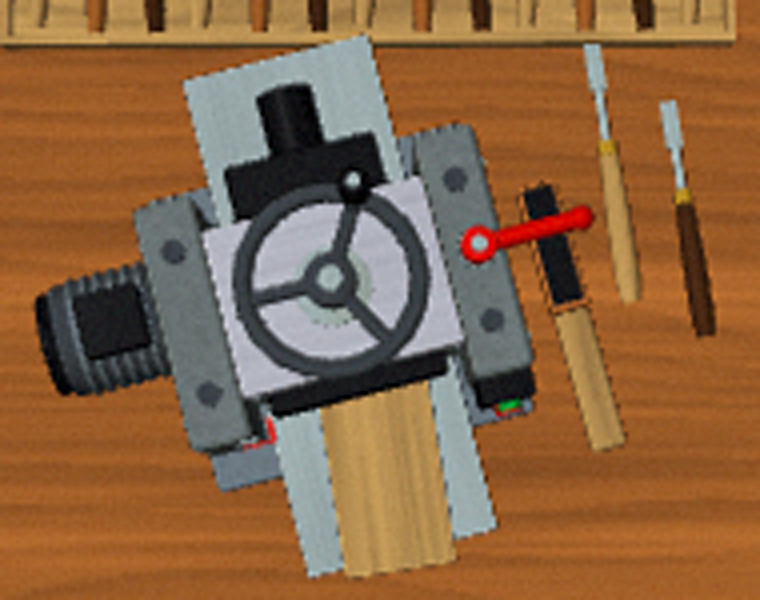

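View pics/scenez.png

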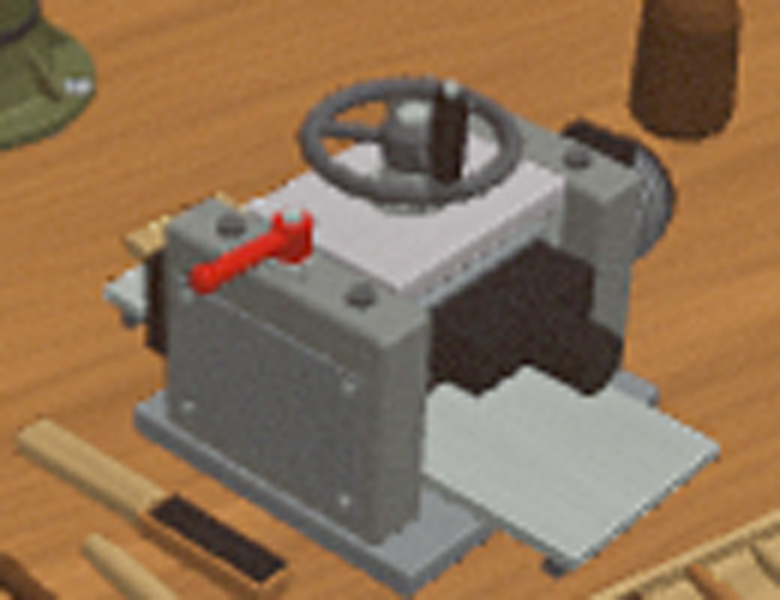

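Handle top is at zoom (352,182), wheel rim centre near (331,280), lever pivot at (479,243) and ball at (582,216). I'll cast these onto their known heights.

```bash
cat > h.py <<'E'
import numpy as np,cv2
from bench import ctrl,get_image,camera_info
def ray(n,u,v):
    c=camera_info(n);K=c["intrinsics"];x=(u-K[0,2])/K[0,0];y=(v-K[1,2])/K[1,1]
    r0=np.hypot(x,y);r=r0
    for _ in range(20): r=r0/(1+c["k1"]*r*r)
    f=r/r0 if r0>0 else 1
    R=c["R"];return -R.T@c["t"], R.T@np.array([x*f,y*f,1])
def onz(n,u,v,z):
    o,d=ray(n,u,v);return o+d*(z-o[2])/d[2]
def proj(n,X):
    c=camera_info(n);p=c["R"]@np.asarray(X)+c["t"];x,y=p[0]/p[2],p[1]/p[2];g=1+c["k1"]*(x*x+y*y);K=c["intrinsics"]
    return np.array([K[0,0]*x*g+K[0,2],K[1,1]*y*g+K[1,2]])
E
python3 - <<'E'
from h import *
z=lambda U,V:((U+.5)/4-.5+210,(V+.5)/4-.5+120)
s=lambda U,V:((U+.5)/6-.5+265,(V+.5)/6-.5+165)
W=onz("top",*z(331,280),.246);H=onz("top",*z(352,182),.311);P=onz("top",*z(479,243),.231);T=onz("top",*z(582,216),.228)
print("W",W,"H",H,"P",P,"T",T)
print(np.linalg.norm((H-W)[:2]),np.linalg.norm((P-W)[:2]),np.linalg.norm((T-P)[:2]))
print("yaws",np.arctan2(*(W-P)[[0,1]][::1])) 
d=(W-P);print("yaw from P",np.arctan2(-d[0],d[1])); d=P-T;print("yaw lever",np.arctan2(-d[0],d[1]))
d=H-W;print("handle az",np.arctan2(d[1],d[0]))
# scene checks
print(onz("scene",*s(452,88),.311),onz("scene",*s(204,278),.225),onz("scene",*s(294,218),.231))
# colour mask lever
im=cv2.imread("pics/top0.png").astype(int);m=(im[:,:,2]>150)&(im[:,:,1]<60)&(im[:,:,0]<60)
ys,xs=np.nonzero(m);k=(xs>322)&(xs<365)&(ys<200);print(xs[k].min(),xs[k].max(),ys[k].min(),ys[k].max())
for n,X in(("top",W),("top",H)):print(proj(n,X))
E
```

```text
W [0.56942819 0.04332579 0.246     ] H [0.63117816 0.02627009 0.311     ] P [ 0.59758379 -0.0645848   0.231     ] T [ 0.61749625 -0.14054774  0.228     ]
0.06406212735869762 0.11152324098524403 0.07852944949181864
yaws -0.25522584302567036
yaw from P 0.25522584302567036
yaw lever 0.25636576897212565
handle az -0.2694868708633021
[0.63190697 0.02960066 0.311     ] [ 0.61945086 -0.13948041  0.225     ] [ 0.60113656 -0.06337816  0.231     ]
325 357 171 184
[292.375 189.625]
[297.625 165.125]
```

The measurements agree: radii are 64, 111.5 and 78.5 mm (expected 65, 112 and 78), and the yaw is 0.255 rad from both the pivot and the lever. The handle stands at azimuth about -0.27, W = (0.570, 0.0435). Next I close the jaws, lift, and go above the spot behind the handle.

Emit:
carry_out([
  {"tz": -0.06, "jaw": 0},
  {"tz": -0.12, "jaw": 0},
  {"tz": -0.18, "jaw": 0},
  {"tx": -0.03, "ty": -0.021, "tz": -0.18, "rz": 0.15, "jaw": 0},
  {"tx": -0.09, "ty": -0.064, "tz": -0.18, "rz": 0.32, "jaw": 0},
  {"tx": -0.14, "ty": -0.1, "tz": -0.18, "rz": 0.49, "jaw": 0},
  {"tx": -0.19, "ty": -0.135, "tz": -0.18, "rz": 0.66, "jaw": 0},
  {"tx": -0.24, "ty": -0.17, "tz": -0.18, "rz": 0.83, "jaw": 0},
  {"tx": -0.29, "ty": -0.205, "tz": -0.18, "rz": 1.0, "jaw": 0},
  {"tx": -0.34, "ty": -0.24, "tz": -0.18, "rz": 1.15, "jaw": 0},
  {"tx": -0.39, "ty": -0.276, "tz": -0.18, "rz": 1.3, "jaw": 0},
  {"tx": -0.43, "ty": -0.304, "tz": -0.18, "rz": 1.304, "jaw": 0},
], grip_force=5)

```text
invalid input
```

Emit:
carry_out([
  {"tx": 0.0, "ty": 0.0, "tz": -0.06, "rx": 0.0, "ry": 0.0, "rz": 0.0, "jaw": 0.0},
  {"tx": 0.0, "ty": 0.0, "tz": -0.12, "rx": 0.0, "ry": 0.0, "rz": 0.0, "jaw": 0.0},
  {"tx": 0.0, "ty": 0.0, "tz": -0.18, "rx": 0.0, "ry": 0.0, "rz": 0.0, "jaw": 0.0},
  {"tx": -0.03, "ty": -0.021, "tz": -0.18, "rx": 0.0, "ry": 0.0, "rz": 0.15, "jaw": 0.0},
  {"tx": -0.09, "ty": -0.064, "tz": -0.18, "rx": 0.0, "ry": 0.0, "rz": 0.32, "jaw": 0.0},
  {"tx": -0.14, "ty": -0.1, "tz": -0.18, "rx": 0.0, "ry": 0.0, "rz": 0.49, "jaw": 0.0},
  {"tx": -0.19, "ty": -0.135, "tz": -0.18, "rx": 0.0, "ry": 0.0, "rz": 0.66, "jaw": 0.0},
  {"tx": -0.24, "ty": -0.17, "tz": -0.18, "rx": 0.0, "ry": 0.0, "rz": 0.83, "jaw": 0.0},
  {"tx": -0.29, "ty": -0.205, "tz": -0.18, "rx": 0.0, "ry": 0.0, "rz": 1.0, "jaw": 0.0},
  {"tx": -0.34, "ty": -0.24, "tz": -0.18, "rx": 0.0, "ry": 0.0, "rz": 1.15, "jaw": 0.0},
  {"tx": -0.39, "ty": -0.276, "tz": -0.18, "rx": 0.0, "ry": 0.0, "rz": 1.3, "jaw": 0.0},
  {"tx": -0.43, "ty": -0.304, "tz": -0.18, "rx": 0.0, "ry": 0.0, "rz": 1.304, "jaw": 0.0},
])

```text
time: 1.6
position: [0.5072, 0.2178, 0.4024]
tool_rot: [2.225, 2.218, -0.0]
ft_force: [0.6, 1.1, -0.0]
grip_width: 0.008
```

Emit:
carry_out([
  {"tx": -0.04, "ty": 0.033, "tz": 0.0, "rx": 0.0, "ry": 0.0, "rz": 0.0, "jaw": 0.0},
  {"tx": -0.08, "ty": 0.066, "tz": 0.0, "rx": 0.0, "ry": 0.0, "rz": 0.0, "jaw": 0.0},
  {"tx": -0.12, "ty": 0.1, "tz": 0.0, "rx": 0.0, "ry": 0.0, "rz": 0.0, "jaw": 0.0},
  {"tx": -0.155, "ty": 0.13, "tz": 0.0, "rx": 0.0, "ry": 0.0, "rz": 0.0, "jaw": 0.0},
  {"tx": -0.155, "ty": 0.13, "tz": 0.03, "rx": 0.0, "ry": 0.0, "rz": 0.0, "jaw": 0.0},
  {"tx": -0.155, "ty": 0.13, "tz": 0.06, "rx": 0.0, "ry": 0.0, "rz": 0.0, "jaw": 0.0},
  {"tx": -0.155, "ty": 0.13, "tz": 0.09, "rx": 0.0, "ry": 0.0, "rz": 0.0, "jaw": 0.0},
  {"tx": -0.155, "ty": 0.13, "tz": 0.11, "rx": 0.0, "ry": 0.0, "rz": 0.0, "jaw": 0.0},
  {"tx": -0.155, "ty": 0.13, "tz": 0.122, "rx": 0.0, "ry": 0.0, "rz": 0.0, "jaw": 0.0},
  {"tx": -0.155, "ty": 0.13, "tz": 0.122, "rx": 0.0, "ry": 0.0, "rz": 0.0, "jaw": 0.0},
])

```text
time: 2.85
position: [0.6356, 0.0655, 0.2797]
tool_rot: [-2.221, -2.221, 0.002]
ft_force: [0.5, 0.6, 0.0]
grip_width: 0.003
```

```bash
cat > plan.py <<'E'
from h import *
W=np.array([.570,.0435]);R=.065;r=.0115;a=.015;b=.0095;phi0=-.27
def fp(th,gap=0):
    p=phi0-th;H=W+R*np.array([np.cos(p),np.sin(p)]);n=np.array([np.sin(p),-np.cos(p)])
    s=lambda c:np.clip(c/np.sin(.6),-1,1)
    return H-np.array([a*s(n[0]),b*s(n[1])])-(r+gap)*n
if __name__=="__main__":
    import sys
    # th list; prints (x,y)
    t0,t1,n=map(float,sys.argv[1:4])
    for th in np.linspace(t0,t1,int(n)+1): print(round(th,3),fp(th).round(4))
E
python3 plan.py 0 6.4 64
python3 - <<'E'
from h import *
for n in("scene","top"):
    im=get_image(n)[:,:,::-1]
    c=im[165:265,265:395] if n=="scene" else im[120:270,210:400]
    cv2.imwrite(f"pics/{n}1.png",cv2.resize(c,None,fx=4,fy=4,interpolation=2))
E
```

```text
0.0 [0.6428 0.0467]
0.1 [0.6444 0.0402]
0.2 [0.6452 0.0338]
0.3 [0.6453 0.0276]
0.4 [0.6431 0.0216]
0.5 [0.6397 0.016 ]
0.6 [0.6357 0.0107]
0.7 [0.6312 0.0059]
0.8 [6.263e-01 1.000e-04]
0.9 [ 0.6209 -0.0053]
1.0 [ 0.6152 -0.0102]
1.1 [ 0.6092 -0.0145]
1.2 [ 0.603  -0.0183]
1.3 [ 0.5966 -0.0215]
1.4 [ 0.59  -0.024]
1.5 [ 0.5834 -0.0258]
1.6 [ 0.5768 -0.027 ]
1.7 [ 0.5703 -0.0274]
1.8 [ 0.564  -0.0271]
1.9 [ 0.5578 -0.0262]
2.0 [ 0.552  -0.0231]
2.1 [ 0.5464 -0.0196]
2.2 [ 0.5413 -0.0154]
2.3 [ 0.5359 -0.0108]
2.4 [ 0.5294 -0.0058]
2.5 [ 5.233e-01 -3.000e-04]
2.6 [0.5176 0.0055]
2.7 [0.5125 0.0116]
2.8 [0.5079 0.0179]
2.9 [0.5039 0.0244]
3.0 [0.5007 0.0309]
3.1 [0.4981 0.0375]
3.2 [0.4962 0.0441]
3.3 [0.4951 0.0505]
3.4 [0.4947 0.0568]
3.5 [0.4957 0.0629]
3.6 [0.4988 0.0687]
3.7 [0.5026 0.0741]
3.8 [0.5069 0.0792]
3.9 [0.5116 0.0846]
4.0 [0.5168 0.0901]
4.1 [0.5223 0.0952]
4.2 [0.5282 0.0998]
4.3 [0.5344 0.1038]
4.4 [0.5408 0.1072]
4.5 [0.5473 0.11  ]
4.6 [0.5538 0.1121]
4.7 [0.5604 0.1136]
4.8 [0.567  0.1143]
4.9 [0.5734 0.1143]
5.0 [0.5796 0.1136]
5.1 [0.5856 0.1115]
5.2 [0.5913 0.1081]
5.3 [0.5966 0.1042]
5.4 [0.6015 0.0998]
5.5 [0.6079 0.0949]
5.6 [0.6142 0.0896]
5.7 [0.6201 0.084 ]
5.8 [0.6255 0.078 ]
5.9 [0.6303 0.0718]
6.0 [0.6345 0.0654]
6.1 [0.6381 0.0588]
6.2 [0.6409 0.0522]
6.3 [0.6431 0.0456]
6.4 [0.6446 0.0391]
```

View pics/scene1.png

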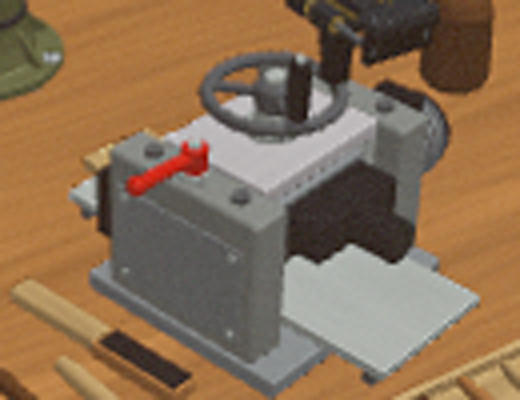

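The fingertips (around 336,55) stand clear of the handle (300,90), on its trailing side, so I start pushing in 0.1 rad rows.

Emit:
carry_out([
  {"tx": -0.018, "ty": 0.007, "tz": 0.0, "rx": 0.0, "ry": 0.0, "rz": 0.0, "jaw": 0.0},
  {"tx": -0.025, "ty": 0.0085, "tz": 0.0, "rx": 0.0, "ry": 0.0, "rz": 0.0, "jaw": 0.0},
  {"tx": -0.031, "ty": 0.009, "tz": 0.0, "rx": 0.0, "ry": 0.0, "rz": 0.0, "jaw": 0.0},
  {"tx": -0.0375, "ty": 0.009, "tz": 0.0, "rx": 0.0, "ry": 0.0, "rz": 0.0, "jaw": 0.0},
  {"tx": -0.0435, "ty": 0.007, "tz": 0.0, "rx": 0.0, "ry": 0.0, "rz": 0.0, "jaw": 0.0},
  {"tx": -0.049, "ty": 0.0035, "tz": 0.0, "rx": 0.0, "ry": 0.0, "rz": 0.0, "jaw": 0.0},
  {"tx": -0.0545, "ty": 0.0, "tz": 0.0, "rx": 0.0, "ry": 0.0, "rz": 0.0, "jaw": 0.0},
])

```text
time: 3.82
position: [0.6363, 0.01, 0.2812]
tool_rot: [2.221, 2.22, 0.001]
ft_force: [5.7, 1.5, 3.4]
grip_width: 0.007
```

Run:
```python
from h import *
print(ctrl.get_state()["position"],ctrl.get_state()["ft_force"])
for n in("scene","top"):
    im=get_image(n)[:,:,::-1]
    c=im[165:265,265:395] if n=="scene" else im[120:270,210:400]
    cv2.imwrite(f"pics/{n}2.png",cv2.resize(c,None,fx=4,fy=4,interpolation=2))
```

```text
[0.63629501 0.00998177 0.28116003] [5.65697776 1.53252741 3.39507035]
```

View pics/scene2.png

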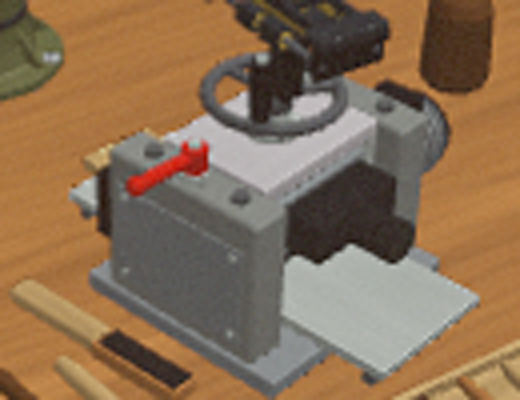

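The handle has moved to (258,85) and the fingertips are behind it, with about 6 N of contact force. I continue.

Emit:
carry_out([
  {"tx": -0.0045, "ty": -0.005, "tz": 0.0, "rx": 0.0, "ry": 0.0, "rz": 0.0, "jaw": 0.0},
  {"tx": -0.0105, "ty": -0.0095, "tz": 0.0, "rx": 0.0, "ry": 0.0, "rz": 0.0, "jaw": 0.0},
  {"tx": -0.016, "ty": -0.015, "tz": 0.0, "rx": 0.0, "ry": 0.0, "rz": 0.0, "jaw": 0.0},
  {"tx": -0.0205, "ty": -0.021, "tz": 0.0, "rx": 0.0, "ry": 0.0, "rz": 0.0, "jaw": 0.0},
  {"tx": -0.025, "ty": -0.027, "tz": 0.0, "rx": 0.0, "ry": 0.0, "rz": 0.0, "jaw": 0.0},
  {"tx": -0.029, "ty": -0.033, "tz": 0.0, "rx": 0.0, "ry": 0.0, "rz": 0.0, "jaw": 0.0},
  {"tx": -0.032, "ty": -0.0395, "tz": 0.0, "rx": 0.0, "ry": 0.0, "rz": 0.0, "jaw": 0.0},
  {"tx": -0.0345, "ty": -0.046, "tz": 0.0, "rx": 0.0, "ry": 0.0, "rz": 0.0, "jaw": 0.0},
  {"tx": -0.0365, "ty": -0.0525, "tz": 0.0, "rx": 0.0, "ry": 0.0, "rz": 0.0, "jaw": 0.0},
  {"tx": -0.0375, "ty": -0.059, "tz": 0.0, "rx": 0.0, "ry": 0.0, "rz": 0.0, "jaw": 0.0},
  {"tx": -0.038, "ty": -0.0655, "tz": 0.0, "rx": 0.0, "ry": 0.0, "rz": 0.0, "jaw": 0.0},
  {"tx": -0.0375, "ty": -0.072, "tz": 0.0, "rx": 0.0, "ry": 0.0, "rz": 0.0, "jaw": 0.0},
])

```text
time: 5.42
position: [0.5635, -0.0271, 0.2804]
tool_rot: [2.222, 2.221, -0.001]
ft_force: [3.8, -1.1, 0.9]
grip_width: 0.007
```

Run:
```python
from h import *
for n in("scene","top"):
    im=get_image(n)[:,:,::-1]
    c=im[165:265,265:395] if n=="scene" else im[120:270,210:400]
    cv2.imwrite(f"pics/{n}3.png",cv2.resize(c,None,fx=4,fy=4,interpolation=2))
```

```text
(no output)
```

View pics/scene3.png

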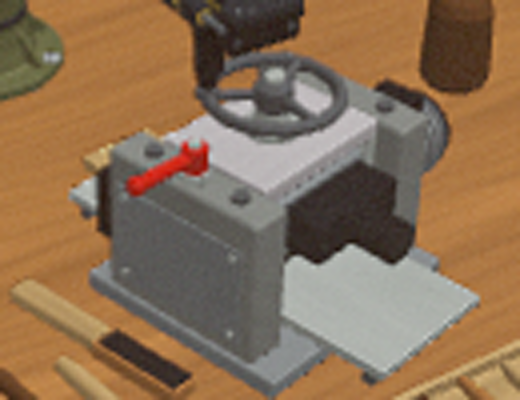

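The spokes have turned, the handle is hidden behind the fingers at (208,75), and the 4 N contact force is still there. I continue.

Emit:
carry_out([
  {"tx": 0.001, "ty": -0.006, "tz": 0.0, "rx": 0.0, "ry": 0.0, "rz": 0.0, "jaw": 0.0},
  {"tx": 0.004, "ty": -0.012, "tz": 0.0, "rx": 0.0, "ry": 0.0, "rz": 0.0, "jaw": 0.0},
  {"tx": 0.0075, "ty": -0.0175, "tz": 0.0, "rx": 0.0, "ry": 0.0, "rz": 0.0, "jaw": 0.0},
  {"tx": 0.0115, "ty": -0.0225, "tz": 0.0, "rx": 0.0, "ry": 0.0, "rz": 0.0, "jaw": 0.0},
  {"tx": 0.016, "ty": -0.028, "tz": 0.0, "rx": 0.0, "ry": 0.0, "rz": 0.0, "jaw": 0.0},
  {"tx": 0.021, "ty": -0.0345, "tz": 0.0, "rx": 0.0, "ry": 0.0, "rz": 0.0, "jaw": 0.0},
  {"tx": 0.0265, "ty": -0.0405, "tz": 0.0, "rx": 0.0, "ry": 0.0, "rz": 0.0, "jaw": 0.0},
  {"tx": 0.0325, "ty": -0.0465, "tz": 0.0, "rx": 0.0, "ry": 0.0, "rz": 0.0, "jaw": 0.0},
  {"tx": 0.0385, "ty": -0.0515, "tz": 0.0, "rx": 0.0, "ry": 0.0, "rz": 0.0, "jaw": 0.0},
  {"tx": 0.045, "ty": -0.056, "tz": 0.0, "rx": 0.0, "ry": 0.0, "rz": 0.0, "jaw": 0.0},
  {"tx": 0.0515, "ty": -0.06, "tz": 0.0, "rx": 0.0, "ry": 0.0, "rz": 0.0, "jaw": 0.0},
  {"tx": 0.058, "ty": -0.0635, "tz": 0.0, "rx": 0.0, "ry": 0.0, "rz": 0.0, "jaw": 0.0},
])

```text
time: 7.02
position: [0.5002, 0.0317, 0.2803]
tool_rot: [-2.222, -2.221, 0.001]
ft_force: [0.0, -4.5, 0.1]
grip_width: 0.004
```

Run:
```python
from h import *
for n in("scene","top"):
    im=get_image(n)[:,:,::-1]
    c=im[165:265,265:395] if n=="scene" else im[120:270,210:400]
    cv2.imwrite(f"pics/{n}4.png",cv2.resize(c,None,fx=4,fy=4,interpolation=2))
```

```text
(no output)
```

View pics/scene4.png

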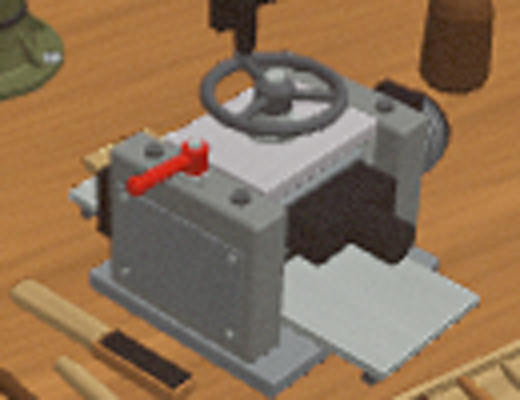

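The wheel is about half way round: spoke and fingers are at (243,45), with 4.5 N along y. I continue.

Emit:
carry_out([
  {"tx": 0.0065, "ty": -0.0025, "tz": 0.0, "rx": 0.0, "ry": 0.0, "rz": 0.0, "jaw": 0.0},
  {"tx": 0.013, "ty": -0.0045, "tz": 0.0, "rx": 0.0, "ry": 0.0, "rz": 0.0, "jaw": 0.0},
  {"tx": 0.0195, "ty": -0.0055, "tz": 0.0, "rx": 0.0, "ry": 0.0, "rz": 0.0, "jaw": 0.0},
  {"tx": 0.026, "ty": -0.006, "tz": 0.0, "rx": 0.0, "ry": 0.0, "rz": 0.0, "jaw": 0.0},
  {"tx": 0.032, "ty": -0.005, "tz": 0.0, "rx": 0.0, "ry": 0.0, "rz": 0.0, "jaw": 0.0},
  {"tx": 0.0375, "ty": -0.0015, "tz": 0.0, "rx": 0.0, "ry": 0.0, "rz": 0.0, "jaw": 0.0},
  {"tx": 0.043, "ty": 0.002, "tz": 0.0, "rx": 0.0, "ry": 0.0, "rz": 0.0, "jaw": 0.0},
  {"tx": 0.048, "ty": 0.0065, "tz": 0.0, "rx": 0.0, "ry": 0.0, "rz": 0.0, "jaw": 0.0},
  {"tx": 0.0535, "ty": 0.011, "tz": 0.0, "rx": 0.0, "ry": 0.0, "rz": 0.0, "jaw": 0.0},
  {"tx": 0.059, "ty": 0.0165, "tz": 0.0, "rx": 0.0, "ry": 0.0, "rz": 0.0, "jaw": 0.0},
  {"tx": 0.064, "ty": 0.022, "tz": 0.0, "rx": 0.0, "ry": 0.0, "rz": 0.0, "jaw": 0.0},
  {"tx": 0.069, "ty": 0.0275, "tz": 0.0, "rx": 0.0, "ry": 0.0, "rz": 0.0, "jaw": 0.0},
])

```text
time: 8.62
position: [0.5274, 0.1022, 0.2802]
tool_rot: [-2.218, -2.222, 0.0]
ft_force: [-4.1, -0.8, -0.4]
grip_width: 0.006
```

Run:
```python
from h import *
for n in("scene","top"):
    im=get_image(n)[:,:,::-1]
    c=im[165:265,265:395] if n=="scene" else im[120:270,210:400]
    cv2.imwrite(f"pics/{n}5.png",cv2.resize(c,None,fx=4,fy=4,interpolation=2))
```

```text
(no output)
```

View pics/scene5.png

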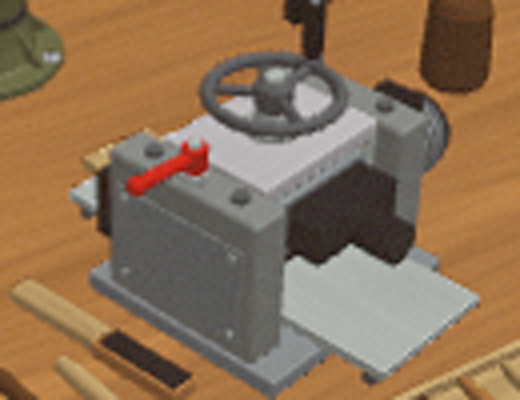

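Contact is still there, about 4 N along -x, and the fingers are behind the handle on the motor side. I continue.

Emit:
carry_out([
  {"tx": 0.004, "ty": 0.0065, "tz": 0.0, "rx": 0.0, "ry": 0.0, "rz": 0.0, "jaw": 0.0},
  {"tx": 0.007, "ty": 0.013, "tz": 0.0, "rx": 0.0, "ry": 0.0, "rz": 0.0, "jaw": 0.0},
  {"tx": 0.01, "ty": 0.0195, "tz": 0.0, "rx": 0.0, "ry": 0.0, "rz": 0.0, "jaw": 0.0},
  {"tx": 0.012, "ty": 0.026, "tz": 0.0, "rx": 0.0, "ry": 0.0, "rz": 0.0, "jaw": 0.0},
  {"tx": 0.0135, "ty": 0.0325, "tz": 0.0, "rx": 0.0, "ry": 0.0, "rz": 0.0, "jaw": 0.0},
  {"tx": 0.0145, "ty": 0.039, "tz": 0.0, "rx": 0.0, "ry": 0.0, "rz": 0.0, "jaw": 0.0},
  {"tx": 0.0145, "ty": 0.0455, "tz": 0.0, "rx": 0.0, "ry": 0.0, "rz": 0.0, "jaw": 0.0},
  {"tx": 0.0135, "ty": 0.0515, "tz": 0.0, "rx": 0.0, "ry": 0.0, "rz": 0.0, "jaw": 0.0},
  {"tx": 0.0115, "ty": 0.0575, "tz": 0.0, "rx": 0.0, "ry": 0.0, "rz": 0.0, "jaw": 0.0},
  {"tx": 0.008, "ty": 0.0635, "tz": 0.0, "rx": 0.0, "ry": 0.0, "rz": 0.0, "jaw": 0.0},
  {"tx": 0.004, "ty": 0.0685, "tz": 0.0, "rx": 0.0, "ry": 0.0, "rz": 0.0, "jaw": 0.0},
  {"tx": 0.0, "ty": 0.0735, "tz": 0.0, "rx": 0.0, "ry": 0.0, "rz": 0.0, "jaw": 0.0},
])

```text
time: 10.22
position: [0.6018, 0.1004, 0.2806]
tool_rot: [-2.221, -2.221, -0.0]
ft_force: [-5.6, 2.2, -1.2]
grip_width: 0.002
```

Run:
```python
from h import *
for n in("scene","top"):
    im=get_image(n)[:,:,::-1]
    c=im[165:265,265:395] if n=="scene" else im[120:270,210:400]
    cv2.imwrite(f"pics/{n}6.png",cv2.resize(c,None,fx=4,fy=4,interpolation=2))
```

```text
(no output)
```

View pics/scene6.png

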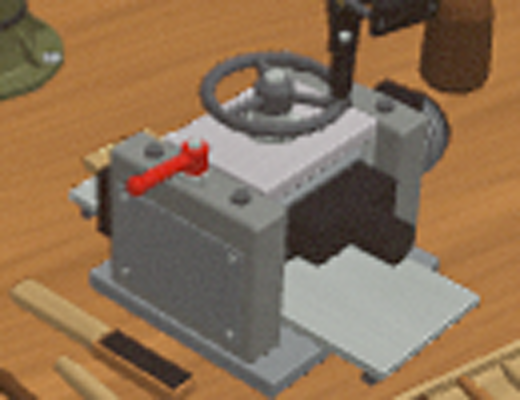

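Run:
```python
from h import *
q=onz("scene",(344.5)/4-.5+265,36.5/4-.5+165,.311);d=q[:2]-np.array([.570,.0435]);print(q,np.hypot(*d),-.27-np.arctan2(d[1],d[0])+2*np.pi)
```

```text
[0.61973515 0.08783463 0.311     ] 0.06662690646545434 5.285133962403457
```

The handle top in view puts the wheel at about 5.3 rad, with a radius of 66.6 mm. I go on to 6.2 on the plan, then measure.

Emit:
carry_out([
  {"tx": -0.005, "ty": 0.0065, "tz": 0.0, "rx": 0.0, "ry": 0.0, "rz": 0.0, "jaw": 0.0},
  {"tx": -0.0105, "ty": 0.0125, "tz": 0.0, "rx": 0.0, "ry": 0.0, "rz": 0.0, "jaw": 0.0},
  {"tx": -0.016, "ty": 0.0185, "tz": 0.0, "rx": 0.0, "ry": 0.0, "rz": 0.0, "jaw": 0.0},
  {"tx": -0.022, "ty": 0.024, "tz": 0.0, "rx": 0.0, "ry": 0.0, "rz": 0.0, "jaw": 0.0},
  {"tx": -0.028, "ty": 0.029, "tz": 0.0, "rx": 0.0, "ry": 0.0, "rz": 0.0, "jaw": 0.0},
  {"tx": -0.0345, "ty": 0.033, "tz": 0.0, "rx": 0.0, "ry": 0.0, "rz": 0.0, "jaw": 0.0},
  {"tx": -0.041, "ty": 0.0365, "tz": 0.0, "rx": 0.0, "ry": 0.0, "rz": 0.0, "jaw": 0.0},
  {"tx": -0.048, "ty": 0.0395, "tz": 0.0, "rx": 0.0, "ry": 0.0, "rz": 0.0, "jaw": 0.0},
  {"tx": -0.048, "ty": 0.0395, "tz": 0.0, "rx": 0.0, "ry": 0.0, "rz": 0.0, "jaw": 0.0},
])

```text
time: 11.45
position: [0.6414, 0.0505, 0.2808]
tool_rot: [2.223, 2.218, -0.001]
ft_force: [-0.2, 1.7, 1.2]
grip_width: 0.006
```

Run:
```python
from h import *
im=get_image("scene")[:,:,::-1]
cv2.imwrite("pics/scene7.png",cv2.resize(im[165:265,265:395],None,fx=6,fy=6,interpolation=2))
```

```text
(no output)
```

View pics/scene7.png

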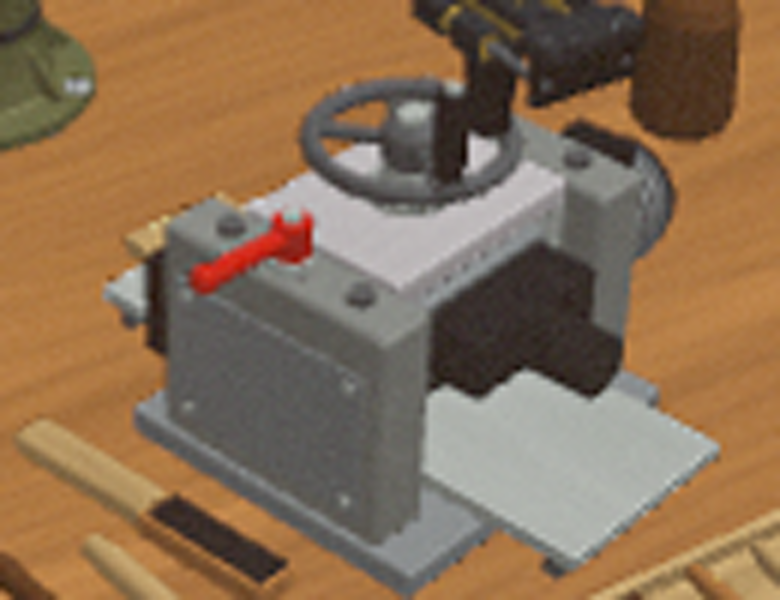

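The view is almost the same as at the start: the handle top is at (452,88) again, so the full turn is made. I back off, lift and plan the lever push.

Emit:
carry_out([
  {"tx": 0.008, "ty": 0.002, "tz": 0.0, "rx": 0.0, "ry": 0.0, "rz": 0.0, "jaw": 0.0},
  {"tx": 0.02, "ty": 0.004, "tz": 0.0, "rx": 0.0, "ry": 0.0, "rz": 0.0, "jaw": 0.0},
  {"tx": 0.02, "ty": 0.004, "tz": -0.04, "rx": 0.0, "ry": 0.0, "rz": 0.0, "jaw": 0.0},
  {"tx": 0.02, "ty": 0.004, "tz": -0.08, "rx": 0.0, "ry": 0.0, "rz": 0.0, "jaw": 0.0},
  {"tx": 0.02, "ty": 0.004, "tz": -0.11, "rx": 0.0, "ry": 0.0, "rz": 0.0, "jaw": 0.0},
  {"tx": -0.03, "ty": 0.015, "tz": -0.11, "rx": 0.0, "ry": 0.0, "rz": 0.0, "jaw": 0.0},
  {"tx": -0.08, "ty": 0.025, "tz": -0.11, "rx": 0.0, "ry": 0.0, "rz": 0.0, "jaw": 0.0},
  {"tx": -0.13, "ty": 0.03, "tz": -0.11, "rx": 0.0, "ry": 0.0, "rz": 0.0, "jaw": 0.0},
  {"tx": -0.182, "ty": 0.03, "tz": -0.11, "rx": 0.0, "ry": 0.0, "rz": 0.0, "jaw": 0.0},
  {"tx": -0.182, "ty": 0.03, "tz": -0.11, "rx": 0.0, "ry": 0.0, "rz": 0.0, "jaw": 0.0},
])

```text
time: 12.75
position: [0.6699, -0.1357, 0.3903]
tool_rot: [2.23, 2.21, -0.006]
ft_force: [-0.4, -0.4, 0.1]
grip_width: 0.007
```

Run:
```python
from h import *
P=np.array([.599,-.0643]);L=.070;r=.0085;a=.015;b=.0095
s=lambda c:np.clip(c/np.sin(.6),-1,1)
for th in np.append(np.arange(-.2,1.31,.1),[1.35,1.4,1.45]):
    p=-1.315-th;H=P+L*np.array([np.cos(p),np.sin(p)]);n=np.array([np.sin(p),-np.cos(p)])
    f=H-np.array([a*s(n[0]),b*s(n[1])])-r*n;print(round(th,2),f.round(4))
im=get_image("top")[:,:,::-1]
cv2.imwrite("pics/top8.png",cv2.resize(im[120:270,210:400],None,fx=4,fy=4,interpolation=2))
im=get_image("scene")[:,:,::-1]
cv2.imwrite("pics/scene8.png",cv2.resize(im[165:265,265:395],None,fx=6,fy=6,interpolation=2))
print(ctrl.get_state()["position"])
```

```text
-0.2 [ 0.6524 -0.116 ]
-0.1 [ 0.6464 -0.1211]
0.0 [ 0.6399 -0.1256]
0.1 [ 0.6333 -0.1295]
0.2 [ 0.6264 -0.1328]
0.3 [ 0.6194 -0.1354]
0.4 [ 0.6124 -0.1372]
0.5 [ 0.6053 -0.1383]
0.6 [ 0.5984 -0.1387]
0.7 [ 0.5916 -0.1384]
0.8 [ 0.585  -0.1373]
0.9 [ 0.5788 -0.1349]
1.0 [ 0.5728 -0.1311]
1.1 [ 0.5673 -0.1267]
1.2 [ 0.5623 -0.1217]
1.3 [ 0.5561 -0.1163]
1.35 [ 0.5529 -0.1135]
1.4 [ 0.5498 -0.1105]
1.45 [ 0.5468 -0.1074]
[ 0.67119974 -0.1294115   0.39024903]
```

View pics/top8.png

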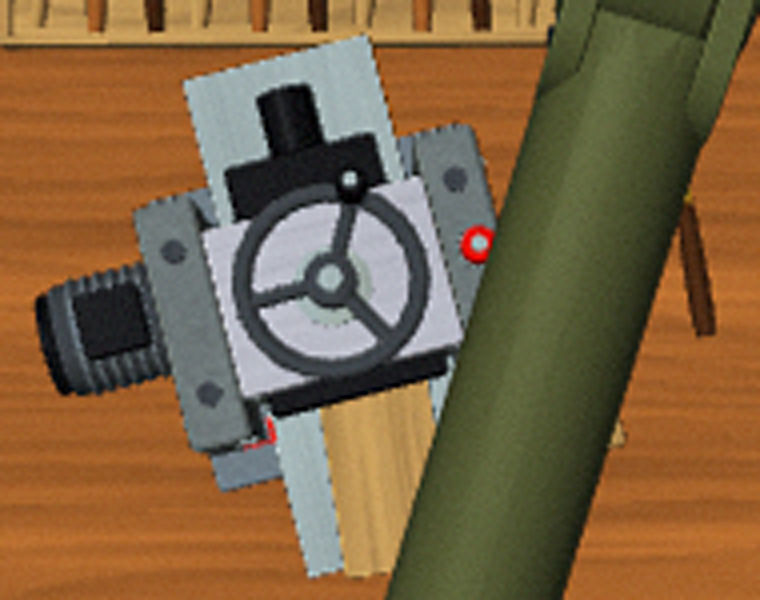

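View pics/scene8.png

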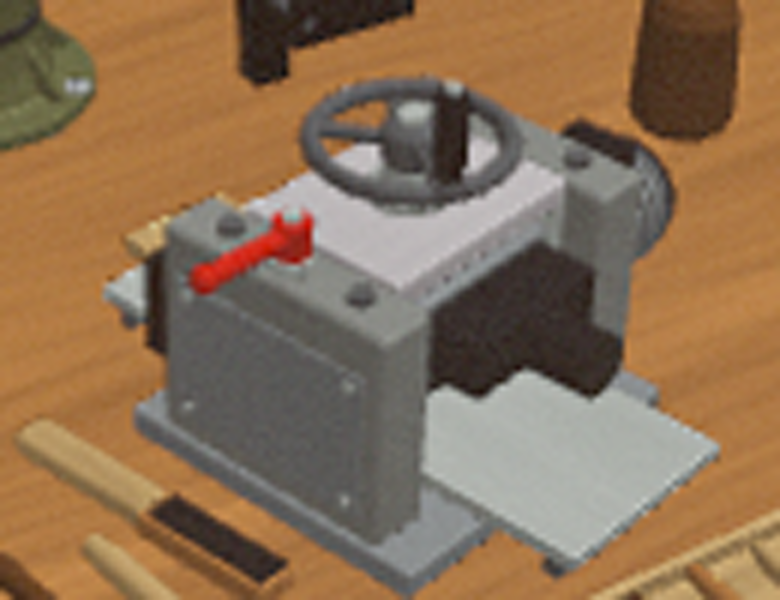

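The handle top is at (350,182) in the top view against (352,182) at the start, so the wheel is within about 0.04 rad of the full turn. Next I descend beyond the lever and start pushing it.

Emit:
carry_out([
  {"tx": 0.0, "ty": 0.0, "tz": 0.05, "rx": 0.0, "ry": 0.0, "rz": 0.0, "jaw": 0.0},
  {"tx": 0.0, "ty": 0.0, "tz": 0.1, "rx": 0.0, "ry": 0.0, "rz": 0.0, "jaw": 0.0},
  {"tx": 0.0, "ty": 0.0, "tz": 0.15, "rx": 0.0, "ry": 0.0, "rz": 0.0, "jaw": 0.0},
  {"tx": 0.0, "ty": 0.0, "tz": 0.175, "rx": 0.0, "ry": 0.0, "rz": 0.0, "jaw": 0.0},
  {"tx": 0.0, "ty": 0.0, "tz": 0.177, "rx": 0.0, "ry": 0.0, "rz": 0.0, "jaw": 0.0},
])

```text
time: 13.48
position: [0.6703, -0.1262, 0.2111]
tool_rot: [-2.214, -2.223, 0.003]
ft_force: [0.2, 0.2, 0.9]
grip_width: 0.009
```

Run:
```python
from h import *
im=get_image("scene")[:,:,::-1]
cv2.imwrite("pics/scene9.png",cv2.resize(im[165:265,265:395],None,fx=6,fy=6,interpolation=2))
```

```text
(no output)
```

View pics/scene9.png

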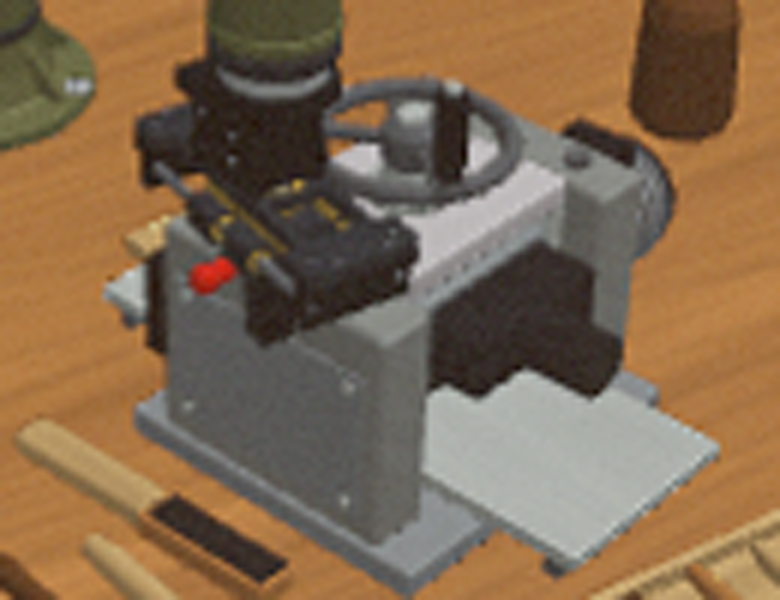

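The fingertips are at (265,320), on the outfeed side of the lever and clear of it. The push starts.

Emit:
carry_out([
  {"tx": 0.003, "ty": -0.017, "tz": 0.0, "rx": 0.0, "ry": 0.0, "rz": 0.0, "jaw": 0.0},
  {"tx": 0.0045, "ty": -0.031, "tz": 0.0, "rx": 0.0, "ry": 0.0, "rz": 0.0, "jaw": 0.0},
  {"tx": 0.0005, "ty": -0.0375, "tz": 0.0, "rx": 0.0, "ry": 0.0, "rz": 0.0, "jaw": 0.0},
  {"tx": -0.003, "ty": -0.0445, "tz": 0.0, "rx": 0.0, "ry": 0.0, "rz": 0.0, "jaw": 0.0},
  {"tx": -0.0055, "ty": -0.0515, "tz": 0.0, "rx": 0.0, "ry": 0.0, "rz": 0.0, "jaw": 0.0},
  {"tx": -0.007, "ty": -0.0585, "tz": 0.0, "rx": 0.0, "ry": 0.0, "rz": 0.0, "jaw": 0.0},
  {"tx": -0.0085, "ty": -0.0655, "tz": 0.0, "rx": 0.0, "ry": 0.0, "rz": 0.0, "jaw": 0.0},
  {"tx": -0.0085, "ty": -0.0725, "tz": 0.0, "rx": 0.0, "ry": 0.0, "rz": 0.0, "jaw": 0.0},
  {"tx": -0.0085, "ty": -0.0795, "tz": 0.0, "rx": 0.0, "ry": 0.0, "rz": 0.0, "jaw": 0.0},
  {"tx": -0.0075, "ty": -0.086, "tz": 0.0, "rx": 0.0, "ry": 0.0, "rz": 0.0, "jaw": 0.0},
  {"tx": -0.005, "ty": -0.092, "tz": 0.0, "rx": 0.0, "ry": 0.0, "rz": 0.0, "jaw": 0.0},
  {"tx": -0.001, "ty": -0.098, "tz": 0.0, "rx": 0.0, "ry": 0.0, "rz": 0.0, "jaw": 0.0},
])

```text
time: 15.02
position: [0.5724, -0.1312, 0.2136]
tool_rot: [2.222, 2.22, -0.001]
ft_force: [2.8, -0.6, 0.4]
grip_width: 0.003
```

Run:
```python
from h import *
im=get_image("scene")[:,:,::-1]
cv2.imwrite("pics/scene10.png",cv2.resize(im[165:265,265:395],None,fx=6,fy=6,interpolation=2))
```

```text
(no output)
```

View pics/scene10.png

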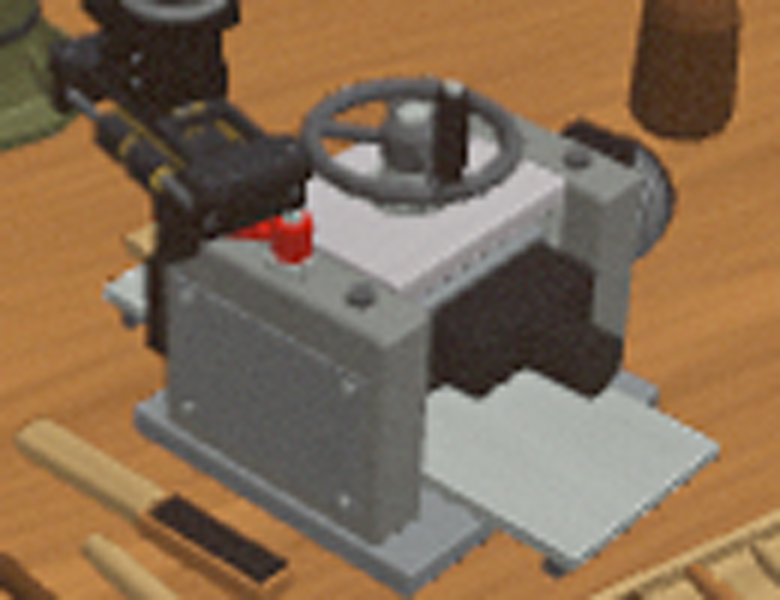

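The lever has swung over, its bar now points left from the hub at (290,235), and the force is about 3 N. I ease it to the stop.

Emit:
carry_out([
  {"tx": 0.0045, "ty": -0.0055, "tz": 0.0, "rx": 0.0, "ry": 0.0, "rz": 0.0, "jaw": 0.0},
  {"tx": 0.0095, "ty": -0.0105, "tz": 0.0, "rx": 0.0, "ry": 0.0, "rz": 0.0, "jaw": 0.0},
  {"tx": 0.012, "ty": -0.014, "tz": 0.0, "rx": 0.0, "ry": 0.0, "rz": 0.0, "jaw": 0.0},
  {"tx": 0.0145, "ty": -0.017, "tz": 0.0, "rx": 0.0, "ry": 0.0, "rz": 0.0, "jaw": 0.0},
  {"tx": 0.016, "ty": -0.0185, "tz": 0.0, "rx": 0.0, "ry": 0.0, "rz": 0.0, "jaw": 0.0},
])

```text
time: 15.7
position: [0.5545, -0.1141, 0.2136]
tool_rot: [-2.221, -2.222, -0.001]
ft_force: [1.5, -1.2, -1.1]
grip_width: 0.006
```

Still about 2 N, so it isn't against the stop yet. I go on in small steps.

Emit:
carry_out([
  {"tx": 0.0015, "ty": -0.0015, "tz": 0.0, "rx": 0.0, "ry": 0.0, "rz": 0.0, "jaw": 0.0},
  {"tx": 0.003, "ty": -0.003, "tz": 0.0, "rx": 0.0, "ry": 0.0, "rz": 0.0, "jaw": 0.0},
])

```text
time: 15.95
position: [0.5521, -0.1113, 0.2137]
tool_rot: [2.22, 2.221, 0.001]
ft_force: [4.6, -2.4, -1.1]
grip_width: 0.006
```

Run:
```python
from h import *
im=get_image("scene")[:,:,::-1]
cv2.imwrite("pics/scene11.png",cv2.resize(im[165:265,265:395],None,fx=6,fy=6,interpolation=2))
print(ctrl.get_state()["ft_force"],ctrl.get_state()["position"])
```

```text
[ 2.82727836 -2.35169604 -1.04136286] [ 0.55221015 -0.11143085  0.21373992]
```

View pics/scene11.png

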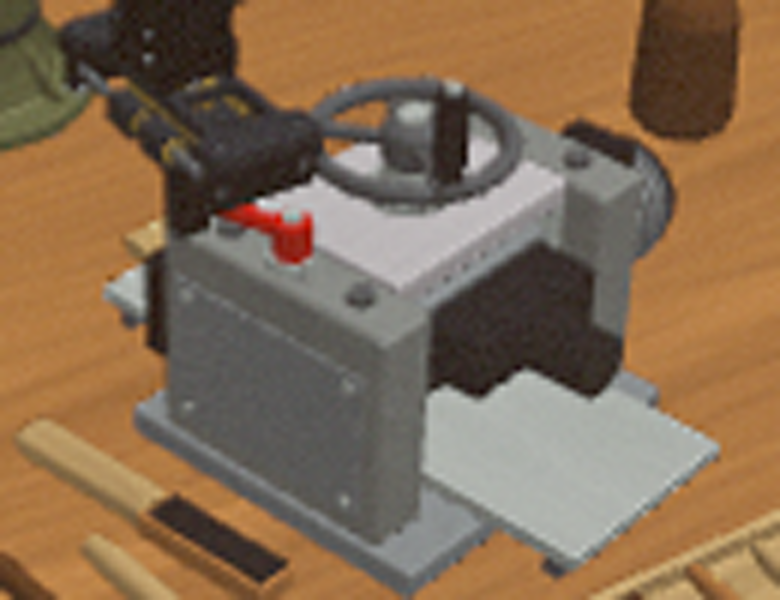

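Emit:
carry_out([
  {"tx": 0.0015, "ty": -0.0015, "tz": 0.0, "rx": 0.0, "ry": 0.0, "rz": 0.0, "jaw": 0.0},
  {"tx": 0.003, "ty": -0.003, "tz": 0.0, "rx": 0.0, "ry": 0.0, "rz": 0.0, "jaw": 0.0},
])

```text
time: 16.25
position: [0.5515, -0.1109, 0.2142]
tool_rot: [2.217, 2.214, 0.004]
ft_force: [12.3, -8.3, -4.9]
grip_width: 0.005
```

At the stop: about 15 N and no further movement. I back off, lift and get clear.

Emit:
carry_out([
  {"tx": -0.006, "ty": 0.006, "tz": 0.0, "rx": 0.0, "ry": 0.0, "rz": 0.0, "jaw": 0.0},
  {"tx": -0.03, "ty": 0.02, "tz": 0.0, "rx": 0.0, "ry": 0.0, "rz": 0.0, "jaw": 0.0},
  {"tx": -0.03, "ty": 0.02, "tz": -0.05, "rx": 0.0, "ry": 0.0, "rz": 0.0, "jaw": 0.0},
  {"tx": -0.03, "ty": 0.02, "tz": -0.1, "rx": 0.0, "ry": 0.0, "rz": 0.0, "jaw": 0.0},
  {"tx": -0.03, "ty": 0.02, "tz": -0.16, "rx": 0.0, "ry": 0.0, "rz": 0.0, "jaw": 0.0},
  {"tx": -0.08, "ty": 0.02, "tz": -0.18, "rx": 0.0, "ry": 0.0, "rz": 0.0, "jaw": 0.0},
  {"tx": -0.13, "ty": 0.02, "tz": -0.18, "rx": 0.0, "ry": 0.0, "rz": 0.0, "jaw": 0.0},
  {"tx": -0.18, "ty": 0.02, "tz": -0.18, "rx": 0.0, "ry": 0.0, "rz": 0.0, "jaw": 0.0},
  {"tx": -0.23, "ty": 0.02, "tz": -0.18, "rx": 0.0, "ry": 0.0, "rz": 0.0, "jaw": 0.0},
  {"tx": -0.25, "ty": 0.02, "tz": -0.18, "rx": 0.0, "ry": 0.0, "rz": 0.0, "jaw": 0.0},
  {"tx": -0.25, "ty": 0.02, "tz": -0.18, "rx": 0.0, "ry": 0.0, "rz": 0.0, "jaw": 0.0},
])

```text
time: 17.62
position: [0.5674, -0.3599, 0.3924]
tool_rot: [-2.223, -2.216, 0.002]
ft_force: [0.5, 0.3, 0.8]
grip_width: 0.007
```

Run:
```python
from h import *
im=get_image("top")[:,:,::-1]
cv2.imwrite("pics/top12.png",cv2.resize(im[120:270,210:400],None,fx=4,fy=4,interpolation=2))
im=get_image("scene")[:,:,::-1]
cv2.imwrite("pics/scene12.png",im)
s=ctrl.get_state();print(s["position"],s["ft_force"],s["time"])
```

```text
[ 0.56884015 -0.35722137  0.39312637] [ 0.51694679  0.881448   -0.18639056] 17.725
```

View pics/top12.png

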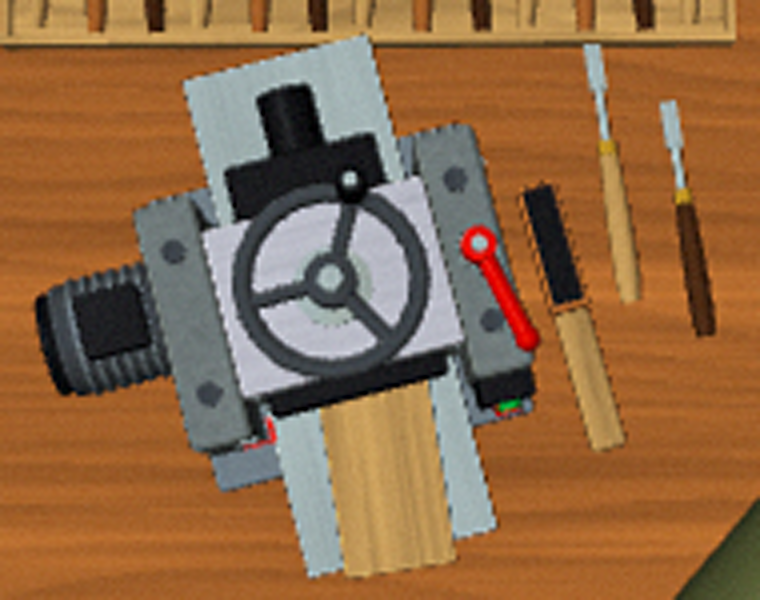

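View pics/scene12.png

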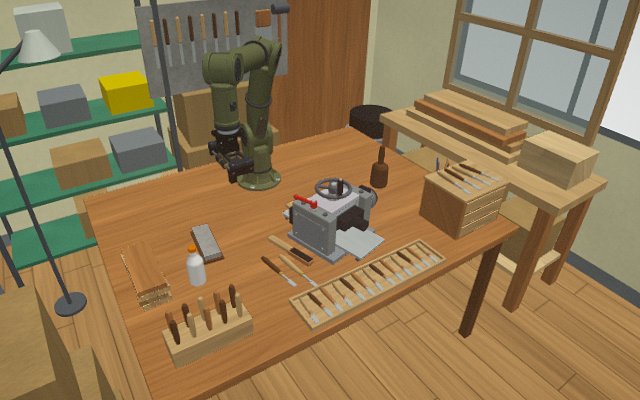

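The lever points from (479,243) to (527,341), a swing of about 1.37 rad, so it is at its stop. The handle is at (350,182) and the bystanders look unmoved. I hand the job in.

```bash
python3 -c "
from bench import ctrl
print(ctrl.close_job())"
```

```text
the job is handed in; nothing more can be done
None
```

The wheel has been pushed one full turn clockwise and the red lever is locked at its stop. I handed the job in at about 17.7 s of the 69 s allowed; no verdict is reported.

- **Wheel:** I pushed the handle round with the closed fingertips in one continuous direction. The force on the tool read at the pauses was about 2–7 N. In the top view the handle top is back at (350,182) in the enlarged picture, against (352,182) at the start. That puts it within about 0.04 rad of one turn.
- **Lever:** I pushed it until the force rose to about 15 N with no further movement, then backed off. The picture shows a swing of about 1.37 rad, against the stop at 1.35.
- **Everything else:** The arm is clear of the machine at z of about 0.39 m and touches nothing. Comparing the last pictures with the first by eye, the board, tools, mallet, bottle and whetstone have not visibly moved.
- **Disagreements:**
  - The first move call was refused as "invalid input"; it went through once I filled in every field and left out the grip force.
  - At one check on the way, the measured wheel angle was about 0.1 rad behind my plan, but the end position was right.

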